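# Load-test a belt grinder's sprung tensioner arm and set its index to the reading

### The job

Press the sprung tensioner arm down at its roller foot with a steady 12 newtons (within 1 N, and never more than 14) for a second, so that the arm pushes the drag rider along the scale, then ease the arm back up to rest without letting it snap. Leave the rider where the arm has put it, and slide the finned setting index along the rail until its pointer lines up with the rider's pointer across the scale; then let go. Touch neither the rider nor the things lying around.

Things in the scene. Friction and masses are not known exactly. Their poses are not given: they have to be found in the camera images.
- tensioner: Tensioner unit of a belt grinder (belt off) on a fixed steel base plate 180 x 440 x 12 mm. Origin: centre of the plate's underside; y runs along its 440 mm, along the arm and the scale. In its frame the arm pivots about x through (-55, 0, 78) mm. A level rail (x -43 to 55, y -82 to 92, top z = 165 mm) carries a white scale (lines every 10 mm), the rider on its -x half, the index on its +x half.
- rocker (a joint): Angle (rad) of the sprung arm, a 300 mm bar along y: foot on its -y end, 60 mm idler wheel on its +y end. 0 = on its stop, grows to 0.45 as the foot goes down; the upright rod on the pivot then pushes the rider to -y. The wheel's weight is unknown: the angle at 12 N differs every time (0.05 to 0.37). It gives at 3 to 10 N, then 0.1 to 0.2 N more per mm at the foot; springs back when let go.
- foot: Black roller foot on the arm's -y end, to be pressed straight down: a cylinder 24 mm in diameter, 44 mm long, lying along x, that can turn on its own axis. Origin: its middle, on the axis.
- foot_top (a point): Top of the roller foot, where to press: 12 mm above its axis, at (-55, -170, 116) mm in the tensioner's frame with the arm at rest. It goes down nearly straight, about 17 mm per 0.1 rad of the arm. Nothing above it; the nearest tall part, the rail's end, is 88 mm away to +y.
- rider: Drag rider (brass) on the rail: block 22 x 16 x 14 mm with a thin pointer to +x over the scale and a dog to -x before the arm's upright rod. Origin on the rail's top under the block. Slides only along the tensioner's y, is pushed to -y by the arm and stays where it is left (0.6 N friction). Not to be touched.
- rider_tip (a point): End of the rider's pointer: x = 4, z = 169.5 mm in the tensioner's frame, y about -12 to -15 mm at the start, more to -y after the press; its y is the reading. Axes parallel to the tensioner's.
- index_tip (a point): End of the index's pointer, which points to -x over the scale: x = 7, z = 169.5 mm in the tensioner's frame. Moves with the index along y; must end at the same y as rider_tip.
- index_top (a point): Middle of the top of the finned setting index's grip fin: fin 12 mm thick (along y), 24 mm along x, 27 mm high above a foot 8 mm high; top 36 mm above the rail (z = 201 mm), x = 36 mm in the tensioner's frame. Slides only along y, from y = 70 to -65 mm, 2 N friction, stays where left. index_tip has the same y. Can be pinched across the fin from above or pushed.
- paste_jar: White jar with a black cap, 48 mm in diameter, 50 mm high; leave it alone. Origin: centre of its underside.
- insert: Steel mould insert, 60 x 50 x 30 mm block with a round boss, 36 mm high in all; leave it alone. Origin: centre of its underside.
- driver: Screwdriver, 170 mm long, lying on the bench; leave it alone. Its length runs along its x.

How it is judged:
On the way, in this order (a step that is already met when the one before it is completed fails the run):
1. the foot is held down with 12 N (11 to 13 N) for 0.8 s (contact force between the fingers and foot between 11 and 13 N and value of joint rocker above 0.03 rad), for 0.8 s.
2. the arm is back at rest on its stop (value of joint rocker below 0.02 rad), for 0.2 s.
3. the index's pointer lines up with the rider's (value of joint rocker below 0.02 rad and y of index_tip in the frame of rider_tip between -0.003 and 0.003 m), for 0.2 s.
At the end, for the whole second after the job is handed in: The index's pointer is within 3 mm of the rider's pointer along the scale, with the rider still where the arm pushed it, the arm is back at rest (below 0.02 rad), all at rest and let go (all of step 3 and linear speed of rider below 0.005 m/s); the robot touches nothing.
It fails at once if the foot is pressed with more than 14 N (contact force between the fingers and foot above 14 N).
It fails at once if the arm snaps back (faster than 2 rad/s) (velocity of joint rocker below -2 rad/s).
It fails at once if the robot touches the drag rider (contact force between any of the fingers, the arm and rider above 0.5 N).
It fails at once if a thing lying around is disturbed (moved 15 mm) (distance of any of paste_jar, insert, driver from where it was at the start of the episode above 0.015 m).
It also fails if it takes over 70 s, if anything falls off the work surface, if the arm or the gripper's body presses on something with over 40 N, if the wrist force passes 120 N, or if a joint passes its speed limit or range.

### The arm

A 6-joint arm with a two-finger parallel gripper is mounted at the origin on the work surface. World frame = base frame: x ahead of the robot, y to its left, z up, the work surface at z = 0. Lengths are in m, angles in rad, forces in N, time in s.
With the tool pointing down it reaches from about 0.375 to 0.9 m from the base axis. Payload 3.1 kg.
Tool frame: the origin (TCP) lies between the finger pads; the fingertips stand 25 mm ahead of it and the grasp point (between the pads) lies 6 mm ahead of it; y points along the fingers, x is the direction in which the jaws open and shut, and the axes are right-handed (so a half turn about y gives the same grasp; the last joint's range is limited). The gripper opens to 87 mm and grips with 3 to 60 N. Pads are 19 mm wide; open, the fingers measure 117 mm over their backs; the gripper's body (75 mm by 190 mm) begins 51 mm behind the grasp point.
Start: joints at [1.008, 0.527, 1.433, -0, 1.181, -0.178], TCP at [0.235, 0.579, 0.248] pointing down, gripper open.
Joint ranges: [-3.08, 3.08], [-0.75, 2.2], [0.22, 2.44], [-1.43, 4.57], [0, 2.65], [-2.85, 2.85]. Speed limits (rad/s): [2.79, 2.79, 3.14, 3.14, 3.14, 3.14].

### API

Orientations are given as a unit quaternion [x, y, z, w].
In Python, from rig import robot gives the robot as it stands.
- The arm moves only by the tool carry_out, never from a script. Its argument "moves" is a list of rows, each a list of 7 numbers: the opening, from 0 (shut) to 1 (fully open), then the shift along the tool's x, y, z in cm, then the turn, a rotation vector about the tool's x, y, z in rad. In form: [[grip, x, y, z, rx, ry, rz], ...]. A call has 1 to 20 rows; each row is the pose to reach, as a shift and turn from the pose commanded when the call began, along the tool's axes at that moment; what a row does not reach only later rows make up. A row lasts 1/10 s, in which the tool goes at most 50 mm and 8.59 degrees, less where a joint would pass 70% of its speed; a pose out of reach is approached as far as the arm can. A call with a gripper value outside its range is refused whole. The fingers move at their own pace and stop on an object; "force" is the grip in N (left out, the last holds). Time passes only in rows, so rows that repeat a pose let the fingers close. It gives the time, the measured TCP pose, the force and the opening at its end, in the units of the state.
- robot.get_obs(): the state, without advancing time (a new reading comes with each control period).
- robot.camera(name): name is "side" or "top"; returns the picture (384x512x3 uint8, red, green, blue); there is no depth.
- robot.camera_params(name): a dict with "fx", "fy", "cx", "cy" (pixels), "k1" (the pictures are not rectified: a ray, as slopes to the right and down, at radius r is drawn at 1 + k1 r^2 times it, then the intrinsics apply), "extrinsics" (4x4, takes a point from camera to world coordinates). Camera axes: x right, y down, z forward; pixel columns grow to the right and rows downward; lengths in m; the calibration is good to about 2 mm. A picture is of the moment at which its call begins. camera_params takes no time and is no camera call.
- robot.hand_in(): hands the job in, once; it reports no verdict.
The state is a dict: "time": time; "q": joint angles; "joint_velocities": joint speeds; "joint_torque": joint torques, N m; "position": TCP position; "tool_rot": TCP orientation; "ft_force": force on the tool from outside, world axes, zero at the start; "moment": the same for the moment, N m; "grip_width": finger opening in m.
Only numpy, scipy, OpenCV 4.12 (cv2) and the standard library are available. Lean on these libraries where they do the work, as an engineer would, in place of code of your own. Each camera call takes 0.05 s, during which the arm holds its last target.

## Working session

There is one attempt and no reset: what is moved stays moved. The work goes in short steps, Python scripts to look and compute and a tool call to move; the robot and the scene stay as the last step left them, time stands still between calls to the robot, and variables do not carry over. Pictures are saved under pics/ and viewed, and the job is handed in when it is done.

Besides the shell and the picture viewer there is one more tool, called after "Emit:" by a JSON object that holds its "name" and its "arguments", one argument or row to a line. carry_out: Moves the arm, as the interface text tells. Its arguments: {"type":"object","properties":{"moves":{"type":"array"},"force":{"type":"number"}},"required":["moves"]}

```bash
ls; mkdir -p pics
python3 - <<'E'
from rig import robot
import cv2,json
o=robot.get_obs(); print(o)
for n in("side","top"):
    im=robot.camera(n); cv2.imwrite(f"pics/{n}0.png",im[:,:,::-1]); p=robot.camera_params(n); print(n,p)
E
```

```text
pics
{'time': 0.0, 'q': array([ 1.00745857e+00,  5.28435309e-01,  1.43386609e+00, -1.74255050e-05,
        1.18142578e+00, -1.78516800e-01]), 'joint_velocities': array([ 1.02071224e-03, -4.00649848e-04, -1.48648903e-03,  2.59823645e-05,
       -6.75794557e-04,  1.62758390e-04]), 'joint_torque': array([-6.77826256e-05, -4.40049255e+01, -1.76593870e+01,  6.31737057e-02,
        5.80512767e-02, -1.68939659e-04]), 'position': array([0.23424418, 0.57872132, 0.24660207]), 'tool_rot': array([ 0.58669327,  0.39447359, -0.39585055, -0.58607502]), 'ft_force': array([0.97540661, 0.15080207, 0.1473549 ]), 'moment': array([ 0.00536488, -0.02582756, -0.03313825]), 'grip_width': 0.08690494735231231}
side {'fx': 357.0257247942437, 'fy': 357.0257247942437, 'cx': 255.8040867676806, 'cy': 191.1408614445808, 'k1': -0.04918357651468005, 'extrinsics': array([[ 0.96711746, -0.16968388,  0.18944972,  0.410517  ],
       [-0.25421317, -0.62235631,  0.74030284, -0.61632369],
       [-0.00771223, -0.76412041, -0.64502753,  0.68862431],
       [ 0.        ,  0.        ,  0.        ,  1.        ]])}
top {'fx': 369.30944785231793, 'fy': 369.30944785231793, 'cx': 258.6488956923612, 'cy': 186.48580218699962, 'k1': 0.022651184582306177, 'extrinsics': array([[-0.02061397, -0.999128  ,  0.03630833,  0.53104807],
       [-0.99968694,  0.02008322, -0.01492236,  0.01995538],
       [ 0.01418016, -0.03660458, -0.99922922,  0.99248308],
       [ 0.        ,  0.        ,  0.        ,  1.        ]])}
```

View pics/side0.png

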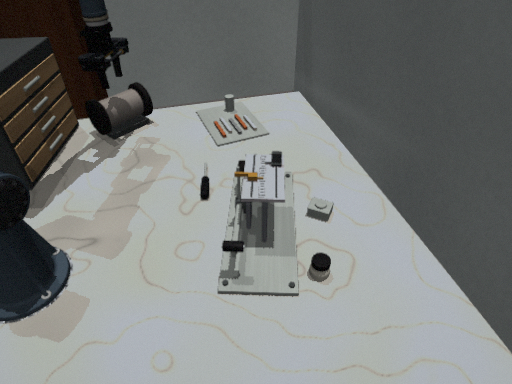

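View pics/top0.png

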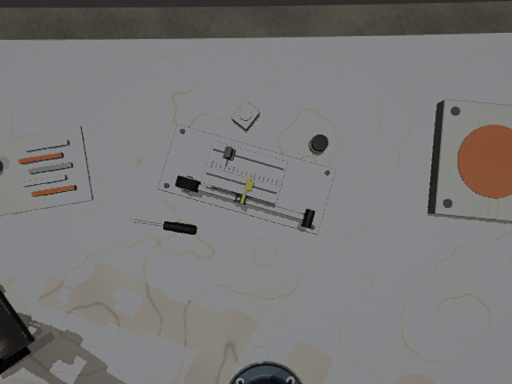

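Run:
```python
from scipy.spatial.transform import Rotation as R
print(R.from_quat([0.58669327,  0.39447359, -0.39585055, -0.58607502]).as_matrix().round(3))
```

```text
[[ 0.375 -0.001 -0.927]
 [ 0.927 -0.002  0.375]
 [-0.002 -1.     0.   ]]
```

Run:
```python
import cv2
t=cv2.imread("pics/top0.png"); s=cv2.imread("pics/side0.png")
cv2.imwrite("pics/topz.png",cv2.resize(t[115:245,150:345],None,fx=4,fy=4,interpolation=cv2.INTER_CUBIC))
cv2.imwrite("pics/sidez.png",cv2.resize(s[140:300,190:350],None,fx=3.7,fy=3.7,interpolation=cv2.INTER_CUBIC))
```

```text
(no output)
```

View pics/topz.png

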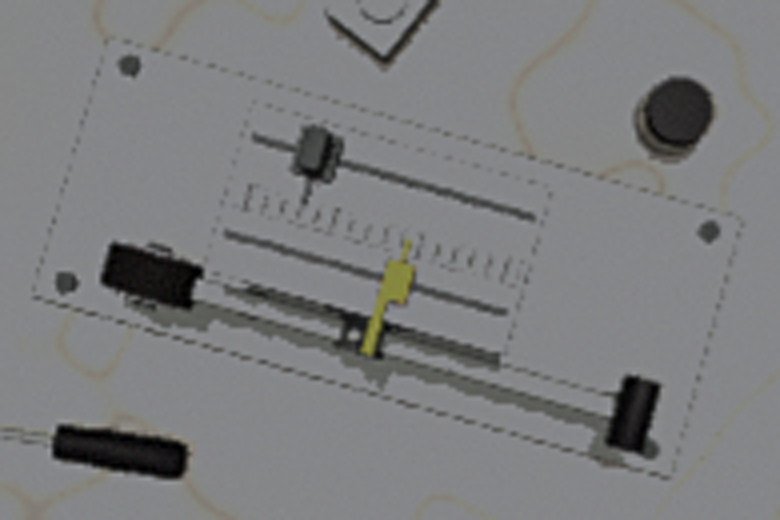

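View pics/sidez.png

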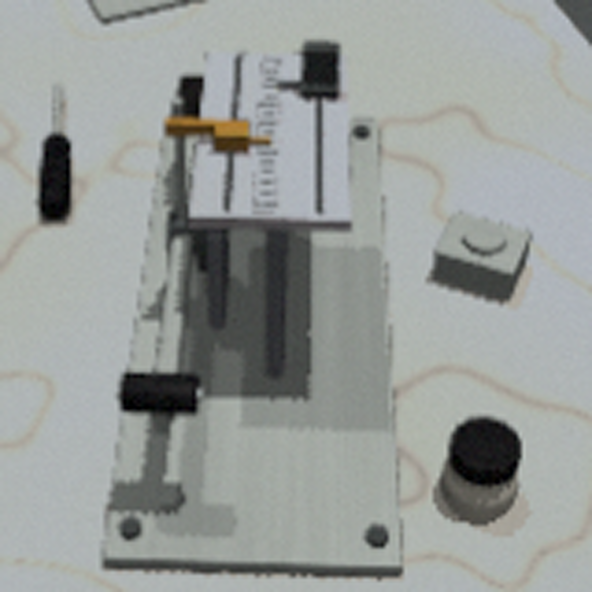

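```bash
cat > h.py <<'E'
import numpy as np,cv2
from scipy.spatial.transform import Rotation as R
from rig import robot
def ray(n,uv):
    p=robot.camera_params(n);E=p["extrinsics"]
    K=np.array([[p["fx"],0,p["cx"]],[0,p["fy"],p["cy"]],[0,0,1]])
    q=cv2.undistortPoints(np.array(uv,float).reshape(-1,1,2),K,np.array([p["k1"],0,0,0,0])).reshape(-1,2)
    d=np.c_[q,np.ones(len(q))]@E[:3,:3].T
    return E[:3,3],d
def onz(n,uv,z):
    o,d=ray(n,uv); return o+d*((z-o[2])/d[:,2])[:,None]
def tri(uvt,uvs):
    o1,d1=ray("top",[uvt]);o2,d2=ray("side",[uvs]);d1=d1[0];d2=d2[0]
    s=np.linalg.lstsq(np.c_[d1,-d2],o2-o1,rcond=None)[0]
    a=o1+s[0]*d1;b=o2+s[1]*d2
    return (a+b)/2,np.linalg.norm(a-b)
def proj(n,P):
    p=robot.camera_params(n);E=np.linalg.inv(p["extrinsics"])
    K=np.array([[p["fx"],0,p["cx"]],[0,p["fy"],p["cy"]],[0,0,1]])
    P=np.atleast_2d(P)
    return cv2.projectPoints(P.reshape(-1,1,3).astype(float),cv2.Rodrigues(E[:3,:3])[0],E[:3,3],K,np.array([p["k1"],0,0,0,0.]))[0].reshape(-1,2)
E
python3 - <<'E'
from h import *
z=lambda a:(np.array(a)+.5)/4-.5+[150,115]
zs=lambda a:(np.array(a)+.5)/3.7-.5+[190,140]
c=onz("top",z([(108,38),(743,217),(672,478),(33,297)]),.012); print(c.round(4))
for i in range(4): print(np.linalg.norm(c[i]-c[(i+1)%4]))
ctr=c.mean(0); ey=(c[0]-c[1]+c[3]-c[2])[:2]; ey/=np.linalg.norm(ey); yaw=np.arctan2(-ey[0],ey[1])
cs=onz("side",zs([(104,562),(402,570)]),.012); print("side corners",cs.round(4), np.linalg.norm(cs[0]-cs[1]))
print(ctr,yaw)
Rm=np.array([[np.cos(yaw),-np.sin(yaw),0],[np.sin(yaw),np.cos(yaw),0],[0,0,1]])
T=np.array([ctr[0],ctr[1],0])
loc=lambda P:(P-T)@Rm*1000
gl=lambda P:T+Rm@(np.array(P)/1000)
print("foot",loc(tri(z((633,413)),zs((160,392)))[0]),tri(z((633,413)),zs((160,392)))[1])
print("foot onz",loc(onz("top",z([(633,413)]),.108)))
print("rider tip",loc(onz("top",z([(407,240)]),.1695)), "side",loc(onz("side",zs([(270,142)]),.1695)))
print("idx tip",loc(onz("top",z([(305,207)]),.1695)),"side",loc(onz("side",zs([(279,85)]),.1695)))
print("idx top",loc(onz("top",z([(313,145)]),.201)),"side",loc(onz("side",zs([(321,46)]),.201)))
print("foot_top world",gl((-55,-170,116)),"idx",gl((36,0,201)))
rail=[gl((x,y,165)) for x in(-43,55) for y in(-82,92)]
print((proj("top",rail)-[150,115])*4)
for n in("plate",): print(proj("side",[gl((-90,-220,12)),gl((90,-220,12)),gl((90,220,12))])-[190,140])
for nm,pt in(("jar",(675,112)),("insert",(385,0)),("driver",(120,450))): print(nm,onz("top",z([pt]),.03)[0].round(3))
E
```

```text
[[ 0.737   0.2201  0.012 ]
 [ 0.6095 -0.2002  0.012 ]
 [ 0.4373 -0.1482  0.012 ]
 [ 0.5657  0.2716  0.012 ]]
0.43923425242077224
0.17989649699519616
0.43904757519854326
0.17891349533229822
side corners [[ 0.4404 -0.1508  0.012 ]
 [ 0.6105 -0.2022  0.012 ]] 0.17773462955201288
[0.58740797 0.03580769 0.012     ] -0.295615540668079
foot [ -53.75733471 -168.72162586  106.3040683 ] 0.002498507419897167
foot onz [[ -54.98711813 -168.60808186  108.        ]]
rider tip [[  3.96994368 -11.81020197 169.5       ]] side [[  7.22790098 -12.60583071 169.5       ]]
idx tip [[  6.21000843  47.93964082 169.5       ]] side [[ 11.79262444  49.73911377 169.5       ]]
idx top [[ 37.36865074  49.92948021 201.        ]] side [[ 39.12001349  50.4636579  201.        ]]
foot_top world [ 0.48526782 -0.11079514  0.116     ] idx [0.6218464  0.02531986 0.201     ]
[[503.33718987 353.69867494]
 [204.02317524 269.20074698]
 [550.33714765 185.84915809]
 [252.41869814 101.52259868]]
[[ 26.15063796 150.9690807 ]
 [107.60594543 153.28875079]
 [100.58128763  32.30472881]]
jar [ 0.678 -0.153  0.03 ]
insert [0.755 0.035 0.03 ]
driver [0.465 0.212 0.03 ]
```

```bash
cat >> h.py <<'E'
T=np.array([0.5874,0.0358,0]);YAW=-0.2956
Rm=R.from_euler("z",YAW).as_matrix()
gl=lambda P:T+Rm@(np.array(P)/1000)
loc=lambda P:(P-T)@Rm*1000
def row(target,jaw,pos=None,rot=None):
    o=robot.get_obs(); p=o["position"] if pos is None else np.array(pos)
    R0=R.from_quat(o["tool_rot"]).as_matrix()
    x=np.array([np.cos(jaw),np.sin(jaw),0]);y=np.array([0,0,-1.]);z=np.cross(x,y)
    R1=np.c_[x,y,z]
    return (R0.T@(np.array(target)-p)*100).round(2), R.from_matrix(R0.T@R1).as_rotvec().round(3)
E
python3 - <<'E'
from h import *
print(row(list(gl((-55,-170,0))[:2])+[.25],YAW,pos=[.235,.579,.248]))
E
```

```text
(array([-54.54,  -0.12, -49.09]), array([ 1.000e-03,  1.482e+00, -2.000e-03]))
```

Emit:
{"name": "carry_out", "arguments": {
  "moves": [
    [0,-54.54,-0.1,-49.09,0.001,1.482,-0.002],
    [0,-54.54,-0.1,-49.09,0.001,1.482,-0.002],
    [0,-54.54,-0.1,-49.09,0.001,1.482,-0.002],
    [0,-54.54,-0.1,-49.09,0.001,1.482,-0.002],
    [0,-54.54,-0.1,-49.09,0.001,1.482,-0.002],
    [0,-54.54,-0.1,-49.09,0.001,1.482,-0.002],
    [0,-54.54,-0.1,-49.09,0.001,1.482,-0.002],
    [0,-54.54,-0.1,-49.09,0.001,1.482,-0.002],
    [0,-54.54,-0.1,-49.09,0.001,1.482,-0.002],
    [0,-54.54,-0.1,-49.09,0.001,1.482,-0.002],
    [0,-54.54,-0.1,-49.09,0.001,1.482,-0.002],
    [0,-54.54,-0.1,-49.09,0.001,1.482,-0.002],
    [0,-54.54,-0.1,-49.09,0.001,1.482,-0.002],
    [0,-54.54,-0.1,-49.09,0.001,1.482,-0.002],
    [0,-54.54,-0.1,-49.09,0.001,1.482,-0.002],
    [0,-54.54,-0.1,-49.09,0.001,1.482,-0.002],
    [0,-54.54,-0.1,-49.09,0.001,1.482,-0.002],
    [0,-54.54,-0.1,-49.09,0.001,1.482,-0.002],
    [0,-54.54,-0.1,-49.09,0.001,1.482,-0.002],
    [0,-54.54,-0.1,-49.09,0.001,1.482,-0.002]
  ]
}}

```text
time: 2.1
position: [0.4844, -0.1092, 0.2486]
tool_rot: [-0.699, 0.103, -0.104, 0.7]
ft_force: [0.5, 0.7, 0.4]
grip_width: 0.0005
```

Run:
```python
from h import *
f=[]
for i in range(6):
    im=robot.camera("side"); f.append(robot.get_obs()["ft_force"][2])
print(np.round(f,2),robot.get_obs()["position"],gl((-55,-170,116)))
print(R.from_quat(robot.get_obs()["tool_rot"]).as_matrix().round(3))
cv2.imwrite("pics/s1.png",cv2.resize(im[100:300,170:350,::-1],None,fx=3,fy=3))
print(row(list(gl((-55,-170,0))[:2])+[.155],YAW))
```

```text
[-0.27 -0.44  0.64  0.41 -0.11  1.54] [ 0.48484723 -0.11022316  0.24861678] [ 0.48526213 -0.11080442  0.116     ]
[[ 0.957  0.001  0.291]
 [-0.291  0.002  0.957]
 [ 0.001 -1.     0.002]]
(array([ 0.05,  9.36, -0.06]), array([-0.002,  0.   ,  0.001]))
```

View pics/s1.png

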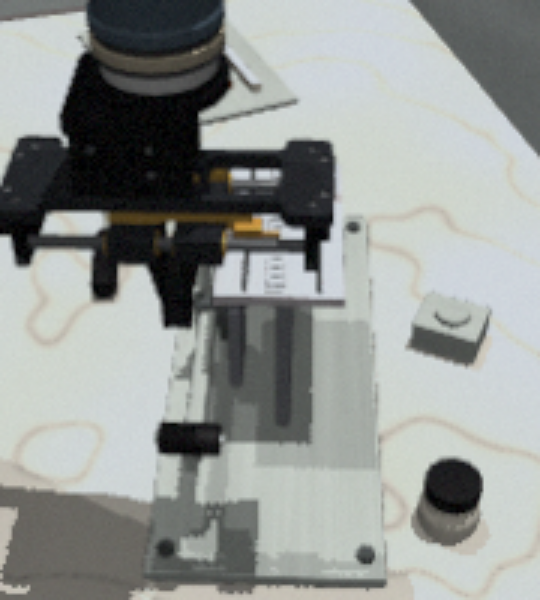

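Emit:
{"name": "carry_out", "arguments": {
  "moves": [
    [0,0.05,3,-0.06,0,0,0],
    [0,0.05,6,-0.06,0,0,0],
    [0,0.05,8,-0.06,0,0,0],
    [0,0.05,9,-0.06,0,0,0],
    [0,0.05,9.4,-0.06,0,0,0],
    [0,0.05,9.6,-0.06,0,0,0],
    [0,0.05,9.6,-0.06,0,0,0]
  ]
}}

```text
time: 3.1
position: [0.4858, -0.1113, 0.1531]
tool_rot: [-0.699, 0.103, -0.105, 0.7]
ft_force: [-0.0, 0.4, -0.7]
grip_width: 0.0004
```

```bash
cat >> h.py <<'E'
def ft(n=8,cam="side"):
    f=[]
    for i in range(n):
        im=robot.camera(cam); f.append(robot.get_obs()["ft_force"])
    o=robot.get_obs()
    f=np.array(f);print("t",round(o["time"],2),"F",f.mean(0).round(2),"sd",f[:,2].std().round(2),"pos",o["position"].round(4));return im
E
python3 -c "
from h import *
ft(12)"
```

```text
t 3.7 F [-0.1   0.19  0.18] sd 0.44 pos [ 0.4853 -0.1111  0.1526]
```

Emit:
{"name": "carry_out", "arguments": {
  "moves": [
    [0,0,0.3,0,0,0,0],
    [0,0,0.6,0,0,0,0],
    [0,0,0.8,0,0,0,0],
    [0,0,1.0,0,0,0,0],
    [0,0,1.1,0,0,0,0],
    [0,0,1.15,0,0,0,0],
    [0,0,1.2,0,0,0,0],
    [0,0,1.2,0,0,0,0]
  ]
}}

```text
time: 4.5
position: [0.4852, -0.1111, 0.1412]
tool_rot: [-0.699, 0.104, -0.105, 0.7]
ft_force: [-1.1, 0.7, 6.3]
grip_width: 0.0003
```

```bash
python3 -c "
from h import *
ft(4)"
```

```text
t 4.7 F [-1.5   0.41  6.31] sd 0.31 pos [ 0.4853 -0.1111  0.1412]
```

Emit:
{"name": "carry_out", "arguments": {
  "moves": [
    [0,0,0.03,0,0,0,0],
    [0,0,0.06,0,0,0,0],
    [0,0,0.1,0,0,0,0],
    [0,0,0.15,0,0,0,0],
    [0,0,0.2,0,0,0,0],
    [0,0,0.25,0,0,0,0],
    [0,0,0.3,0,0,0,0],
    [0,0,0.3,0,0,0,0]
  ]
}}

```text
time: 5.5
position: [0.4853, -0.1111, 0.1384]
tool_rot: [-0.699, 0.104, -0.105, 0.7]
ft_force: [-2.5, -0.7, 7.7]
grip_width: 0.0003
```

```bash
python3 -c "
from h import *
ft(6)"
```

```text
t 5.8 F [-2.14  0.07  7.59] sd 0.36 pos [ 0.4852 -0.1112  0.1384]
```

Emit:
{"name": "carry_out", "arguments": {
  "moves": [
    [0,0,0.1,0,0,0,0],
    [0,0,0.2,0,0,0,0],
    [0,0,0.3,0,0,0,0],
    [0,0,0.4,0,0,0,0],
    [0,0,0.5,0,0,0,0],
    [0,0,0.6,0,0,0,0],
    [0,0,0.7,0,0,0,0],
    [0,0,0.8,0,0,0,0],
    [0,0,0.9,0,0,0,0],
    [0,0,1.0,0,0,0,0],
    [0,0,1.0,0,0,0,0]
  ]
}}

```text
time: 6.9
position: [0.4852, -0.1112, 0.1285]
tool_rot: [-0.699, 0.104, -0.105, 0.7]
ft_force: [-1.6, 0.0, 9.8]
grip_width: 0.0004
```

```bash
python3 -c "
from h import *
im=ft(8)
cv2.imwrite('pics/s2.png',cv2.resize(im[100:300,170:350,::-1],None,fx=3,fy=3))"
```

```text
t 7.3 F [-1.89  0.29  9.41] sd 0.19 pos [ 0.4853 -0.1111  0.1286]
```

View pics/s2.png

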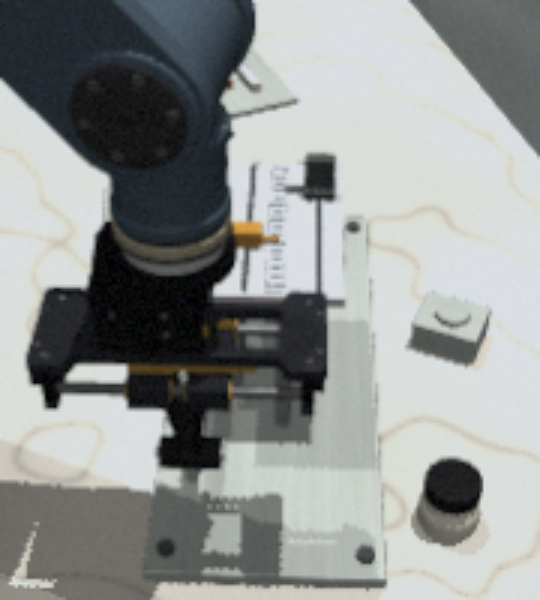

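Emit:
{"name": "carry_out", "arguments": {
  "moves": [
    [0,0,0.1,0,0,0,0],
    [0,0,0.2,0,0,0,0],
    [0,0,0.3,0,0,0,0],
    [0,0,0.4,0,0,0,0],
    [0,0,0.5,0,0,0,0],
    [0,0,0.6,0,0,0,0],
    [0,0,0.7,0,0,0,0],
    [0,0,0.8,0,0,0,0],
    [0,0,0.9,0,0,0,0],
    [0,0,1.0,0,0,0,0],
    [0,0,1.1,0,0,0,0],
    [0,0,1.2,0,0,0,0],
    [0,0,1.25,0,0,0,0]
  ]
}}

```text
time: 8.6
position: [0.4853, -0.1112, 0.1162]
tool_rot: [-0.699, 0.104, -0.105, 0.7]
ft_force: [-3.0, -0.6, 10.0]
grip_width: 0.0009
```

```bash
python3 -c "
from h import *
im=ft(12)"
```

```text
t 9.2 F [-2.57  0.3  11.07] sd 0.51 pos [ 0.4853 -0.1111  0.1163]
```

Emit:
{"name": "carry_out", "arguments": {
  "moves": [
    [0,0,0.1,0,0,0,0],
    [0,0,0.2,0,0,0,0],
    [0,0,0.3,0,0,0,0],
    [0,0,0.4,0,0,0,0],
    [0,0,0.5,0,0,0,0],
    [0,0,0.55,0,0,0,0]
  ]
}}

```text
time: 9.8
position: [0.4853, -0.1111, 0.1108]
tool_rot: [-0.699, 0.104, -0.105, 0.7]
ft_force: [-2.4, -0.1, 10.9]
grip_width: 0.0001
```

```bash
python3 -c "
from h import *
im=ft(22)"
```

```text
t 10.9 F [-2.6   0.34 11.69] sd 0.41 pos [ 0.4853 -0.1111  0.1108]
```

Emit:
{"name": "carry_out", "arguments": {
  "moves": [
    [0,0,0.1,0,0,0,0],
    [0,0,0.2,0,0,0,0],
    [0,0,0.25,0,0,0,0],
    [0,0,0.25,0,0,0,0]
  ]
}}

```text
time: 11.3
position: [0.4853, -0.1111, 0.1083]
tool_rot: [-0.699, 0.104, -0.105, 0.7]
ft_force: [-2.8, 0.9, 11.9]
grip_width: 0.0006
```

```bash
python3 -c "
from h import *
im=ft(26)"
```

```text
t 12.6 F [-2.56  0.72 12.04] sd 0.54 pos [ 0.4853 -0.111   0.1084]
```

Emit:
{"name": "carry_out", "arguments": {
  "moves": [
    [0,0,-0.2,0,0,0,0],
    [0,0,-0.4,0,0,0,0],
    [0,0,-0.6,0,0,0,0],
    [0,0,-0.8,0,0,0,0],
    [0,0,-1.0,0,0,0,0],
    [0,0,-1.2,0,0,0,0],
    [0,0,-1.4,0,0,0,0],
    [0,0,-1.6,0,0,0,0],
    [0,0,-1.8,0,0,0,0],
    [0,0,-2.0,0,0,0,0],
    [0,0,-2.2,0,0,0,0],
    [0,0,-2.4,0,0,0,0],
    [0,0,-2.6,0,0,0,0],
    [0,0,-2.8,0,0,0,0],
    [0,0,-3.0,0,0,0,0],
    [0,0,-3.2,0,0,0,0],
    [0,0,-3.4,0,0,0,0],
    [0,0,-3.6,0,0,0,0],
    [0,0,-3.8,0,0,0,0],
    [0,0,-4.0,0,0,0,0]
  ]
}}

```text
time: 14.6
position: [0.4853, -0.1111, 0.147]
tool_rot: [-0.699, 0.104, -0.105, 0.7]
ft_force: [0.3, 0.5, -0.0]
grip_width: 0.0005
```

Emit:
{"name": "carry_out", "arguments": {
  "moves": [
    [0,0,-2,0,0,0,0],
    [0,0,-6,0,0,0,0],
    [0,0,-10,0,0,0,0],
    [0,0,-12,0,0,0,0],
    [0,0,-12,0,0,0,0]
  ]
}}

```text
time: 15.1
position: [0.487, -0.1121, 0.2701]
tool_rot: [0.7, -0.101, 0.107, -0.699]
ft_force: [0.8, -0.2, 0.3]
grip_width: 0.0006
```

Run:
```python
from h import *
print(robot.get_obs()["position"],robot.get_obs()["ft_force"])
for n,r in(("top",(115,245,150,345)),("side",(140,300,190,350))):
    im=robot.camera(n)[:,:,::-1]; cv2.imwrite(f"pics/{n}3.png",im)
    cv2.imwrite(f"pics/{n}3z.png",cv2.resize(im[r[0]:r[1],r[2]:r[3]],None,fx=3.7,fy=3.7,interpolation=cv2.INTER_CUBIC))
```

```text
[ 0.48698789 -0.11208641  0.27012932] [ 0.78477021 -0.17028894  0.31468152]
```

View pics/top3z.png

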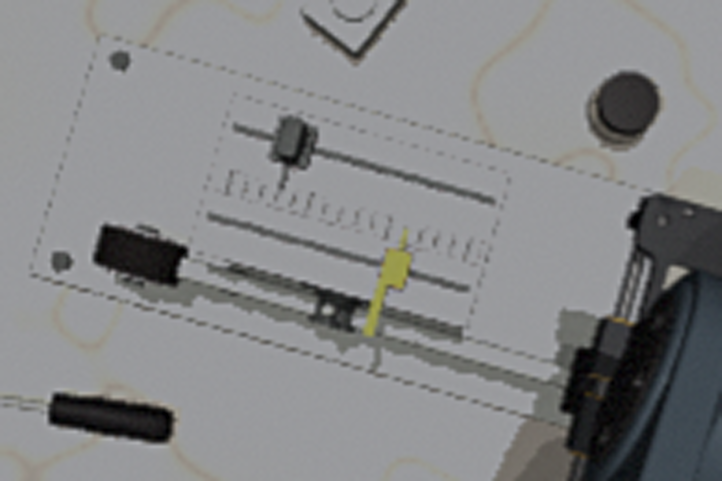

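View pics/side3z.png

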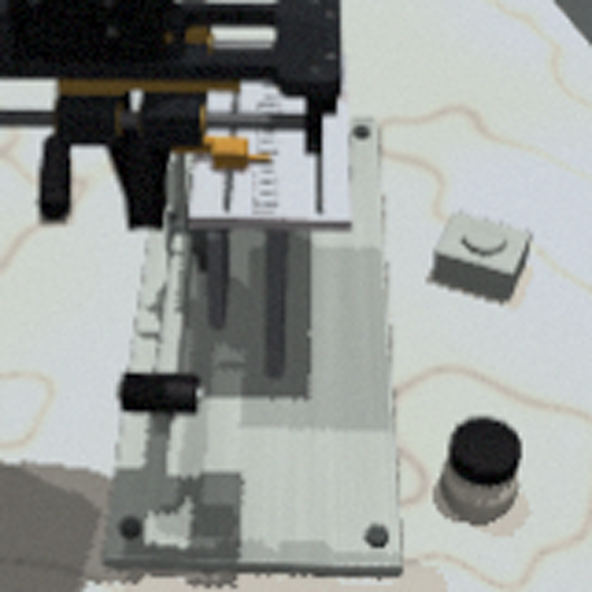

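```bash
cat >> h.py <<'E'
def rider(n,im):
    hsv=cv2.cvtColor(im,cv2.COLOR_BGR2HSV); m=cv2.inRange(hsv,(10,110,50),(35,255,255))
    v,u=np.nonzero(m); uv=np.c_[u,v].astype(float)
    A=loc(onz(n,uv,.1695)); B=loc(onz(n,uv,.176))
    rg=(abs(A[:,1]+25)<30)&(A[:,0]>-90)&(A[:,0]<15)
    pt=rg&(A[:,0]>-7); bl=rg&(B[:,0]<-10)&(B[:,0]>-30); dg=rg&(B[:,0]<-40)
    w=hsv[v,u,1].astype(float)
    for k,P,s in(("ptr",A,pt),("block",B,bl),("dog",B,dg)):
        if s.any(): print(n,"rider",k,s.sum(),"x",P[s,0].min().round(1),P[s,0].max().round(1),"y",np.average(P[s,1],weights=w[s]).round(2),"range",P[s,1].min().round(1),P[s,1].max().round(1))
def index(n,im,y0,ptr=True):
    g=cv2.cvtColor(im,cv2.COLOR_BGR2GRAY)
    v,u=np.mgrid[0:384,0:512]; uv=np.c_[u.ravel(),v.ravel()].astype(float)
    A=loc(onz(n,uv,.1695)); B=loc(onz(n,uv,.201)); gg=g.ravel().astype(float)
    s=(abs(A[:,1]-y0)<7)&(A[:,0]>8.5)&(A[:,0]<20); w=np.clip(np.median(gg[s])-8-gg[s],0,None)
    if w.sum()>0: print(n,"idx ptr y",np.average(A[s,1],weights=w).round(2),"w",w.sum().round())
    s=(abs(B[:,1]-y0)<11)&(abs(B[:,0]-36)<10); 
    t=(gg[s]<80 if n=="top" else gg[s]<70)
    if t.any(): print(n,"idx fin",t.sum(),B[s][t].mean(0).round(2),B[s][t][:,1].min().round(1),B[s][t][:,1].max().round(1))
E
python3 - <<'E'
from h import *
for n in("top","side"):
  for k in("0","3"):
    im=cv2.imread(f"pics/{n}{k}.png"); print(k); rider(n,im); index(n,im,50)
g=cv2.imread("pics/top0.png",0)
print(g[140:172,218:240])
E
```

```text
0
top rider ptr 1 x 0.8 0.8 y -11.83 range -11.8 -11.8
top rider block 59 x -29.7 -10.3 y -12.97 range -20.1 -4.7
top rider dog 37 x -62.5 -40.0 y -7.83 range -11.9 -3.4
top idx ptr y 49.24 w 415.0
top idx fin 78 [ 35.84  48.28 201.  ] 39.3 59.3
3
top rider block 58 x -29.8 -10.3 y -30.65 range -38.4 -22.3
top rider dog 19 x -60.4 -41.6 y -25.2 range -27.4 -22.5
top idx ptr y 49.26 w 464.0
top idx fin 43 [ 36.71  47.45 201.  ] 39.3 59.3
0
side rider ptr 6 x -6.1 5.8 y -12.1 range -12.9 -9.1
side rider block 54 x -29.8 -10.1 y -16.07 range -29.2 -6.1
side rider dog 19 x -58.2 -41.3 y -9.8 range -15.0 -6.9
side idx ptr y 49.96 w 308.0
side idx fin 21 [ 38.04  46.01 201.  ] 41.8 50.9
3
side rider ptr 5 x -5.4 3.9 y -27.87 range -28.0 -27.7
side rider block 62 x -29.1 -10.1 y -30.72 range -44.0 -17.7
side rider dog 7 x -53.9 -40.1 y -29.89 range -30.1 -29.7
side idx ptr y 50.35 w 1.0
side idx fin 43 [ 36.2   50.41 201.  ] 41.8 59.7
[[135 133 133 134 134 135 134 133 135 135 135 133 133 133 132 110 114 131
  134 133 132 135]
 [130 131 134 133 134 134 134 135 135 133 134 134 135 133 135 133
[... 2118 characters left out ...]
7 135 134 133 135 134 132 132
  135 134 134 133]
 [136 134 115 109 131 136 136  87  60 128 136 135 133 134 135 135 135 135
  132 135 134 134]
 [136 133 100 127 135 136 134 106 106 132 136 133 128 134 135 132 133 134
  134 133 133 135]
 [136 132  86 126 136 134 116 116 131 137 135 116 132 136 134 120  86 124
  133 134 134 133]
 [134 133 116 132 136 133  97 125 136 137 132  88 127 135 134 116 113 133
  135 125 132 136]
 [130 126 132 133 133 134 116 131 136 135 115  97 129 136 135  93 126 135
  137 133 133 134]
 [134 134 135 132 111 122 131 135 132 132 107 128 136 135 132  95 127 134
  134 118 114 132]
 [133 134 134 135 134 133 119 113 120 133 132 133 135 135 118 113 132 137
  133 103 128 136]]
```

```bash
cat >> h.py <<'E'
def rptr(n,im,y0):
    f=im.astype(float); s_=f[:,:,2]-f[:,:,0]   # R-B
    v,u=np.mgrid[0:384,0:512]; uv=np.c_[u.ravel(),v.ravel()].astype(float)
    A=loc(onz(n,uv,.1695)); g=s_.ravel()
    s=(abs(A[:,1]-y0)<7)&(A[:,0]>-6)&(A[:,0]<4); b=np.median(g[s]); w=np.clip(g[s]-b-6,0,None)
    print(n,"rider ptr y",np.average(A[s,1],weights=w).round(2),"w",w.sum().round())
E
python3 - <<'E'
from h import *
for n in("top","side"):
    rptr(n,cv2.imread(f"pics/{n}0.png"),-12); rptr(n,cv2.imread(f"pics/{n}3.png"),-29)
o=robot.get_obs();print(row(list(gl((36,49.5,0))[:2])+[.27],YAW+np.pi/2))
E
```

```text
top rider ptr y -12.64 w 362.0
top rider ptr y -30.17 w 379.0
side rider ptr y -8.92 w 35.0
side rider ptr y -27.71 w 324.0
(array([ 9.12, -0.27, 22.  ]), array([-1.000e-03, -1.571e+00,  2.000e-03]))
```

Emit:
{"name": "carry_out", "arguments": {
  "moves": [
    [0.5,9.1,-0.3,22,0,-1.571,0],
    [0.5,9.1,-0.3,22,0,-1.571,0],
    [0.5,9.1,-0.3,22,0,-1.571,0],
    [0.5,9.1,-0.3,22,0,-1.571,0],
    [0.5,9.1,-0.3,22,0,-1.571,0],
    [0.5,9.1,-0.3,22,0,-1.571,0],
    [0.5,9.1,-0.3,22,0,-1.571,0],
    [0.5,9.1,-0.3,22,0,-1.571,0],
    [0.5,9.1,-0.3,22,0,-1.571,0],
    [0.5,9.1,-0.3,22,0,-1.571,0],
    [0.5,9.1,-0.3,22,0,-1.571,0],
    [0.5,9.1,-0.3,22,0,-1.571,0],
    [0.5,9.1,-0.3,22,0,-1.571,0],
    [0.5,9.1,-0.3,22,0,-1.571,0]
  ]
}}

```text
time: 16.6
position: [0.636, 0.0726, 0.2695]
tool_rot: [-0.568, -0.421, 0.42, 0.569]
ft_force: [0.7, 0.3, 0.1]
grip_width: 0.0433
```

Run:
```python
from h import *
im=robot.camera("side")[:,:,::-1]; cv2.imwrite("pics/s4.png",cv2.resize(im[100:300,190:350],None,fx=3,fy=3))
im=robot.camera("top")[:,:,::-1]; cv2.imwrite("pics/t4.png",cv2.resize(im[90:245,150:345],None,fx=3,fy=3))
o=robot.get_obs();print(o["position"],o["grip_width"],loc(o["position"]),o["time"],R.from_quat(o["tool_rot"]).as_matrix().round(3));print(row(list(gl((36,49.5,0))[:2])+[.204],YAW+np.pi/2))
```

```text
[0.63616897 0.07263748 0.27006554] 0.043521753292554845 [ 35.92247535  49.44682243 270.0655422 ] 16.7 [[ 0.292  0.    -0.956]
 [ 0.956  0.002  0.292]
 [ 0.002 -1.     0.   ]]
(array([-0.01,  6.61, -0.01]), array([-0.   , -0.001,  0.002]))
```

View pics/s4.png

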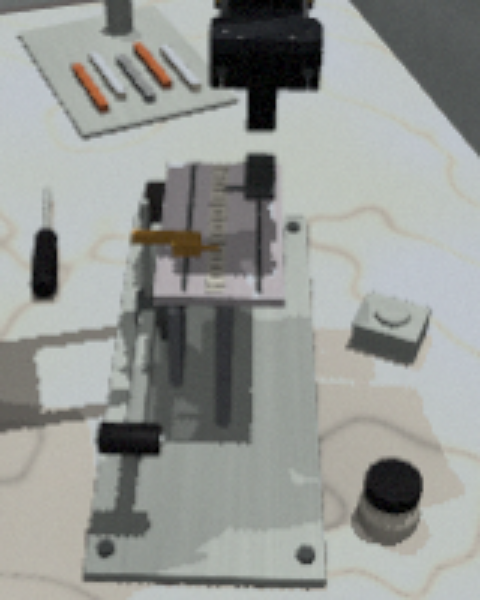

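View pics/t4.png

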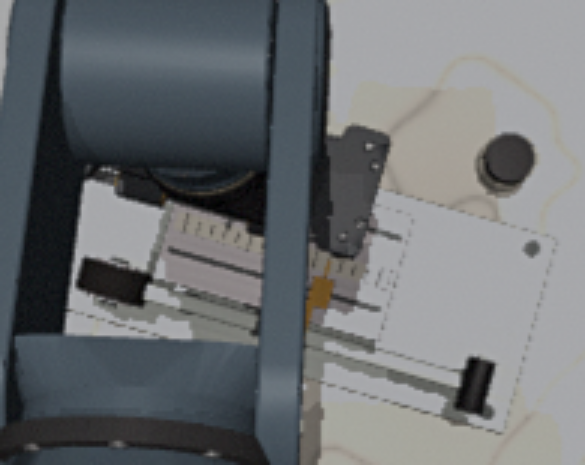

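Emit:
{"name": "carry_out", "arguments": {
  "moves": [
    [0.5,0,2.5,0,0,0,0],
    [0.5,0,4.5,0,0,0,0],
    [0.5,0,6,0,0,0,0],
    [0.5,0,6.6,0,0,0,0],
    [0.5,0,6.6,0,0,0,0],
    [0,0,6.6,0,0,0,0],
    [0,0,6.6,0,0,0,0],
    [0,0,6.6,0,0,0,0],
    [0,0,6.6,0,0,0,0],
    [0,0,6.6,0,0,0,0],
    [0,0,6.6,0,0,0,0],
    [0,0,6.6,0,0,0,0]
  ],
  "force": 10
}}

```text
time: 17.9
position: [0.6366, 0.0728, 0.205]
tool_rot: [-0.568, -0.422, 0.42, 0.568]
ft_force: [-0.3, 0.4, 1.8]
grip_width: 0.0117
```

Run:
```python
from h import *
im=robot.camera("side")[:,:,::-1]; cv2.imwrite("pics/side5.png",im); cv2.imwrite("pics/s5.png",cv2.resize(im[130:240,200:320],None,fx=5,fy=5,interpolation=cv2.INTER_CUBIC))
o=robot.get_obs();print(o["position"],o["grip_width"],loc(o["position"]),o["ft_force"])
rptr("side",im,-29); index("side",im,50)
print(R.from_quat(o["tool_rot"]).as_matrix().round(3))
```

```text
[0.63658558 0.07281481 0.20494905] 0.012347471959649518 [ 36.2693541   49.73782834 204.94904928] [-0.42426191  0.92592754  3.73795655]
side rider ptr y -27.87 w 109.0
side idx ptr y 50.65 w 194.0
side idx fin 43 [ 36.2   50.41 201.  ] 41.8 59.7
[[ 0.292  0.002 -0.957]
 [ 0.957  0.002  0.292]
 [ 0.002 -1.    -0.001]]
```

View pics/s5.png

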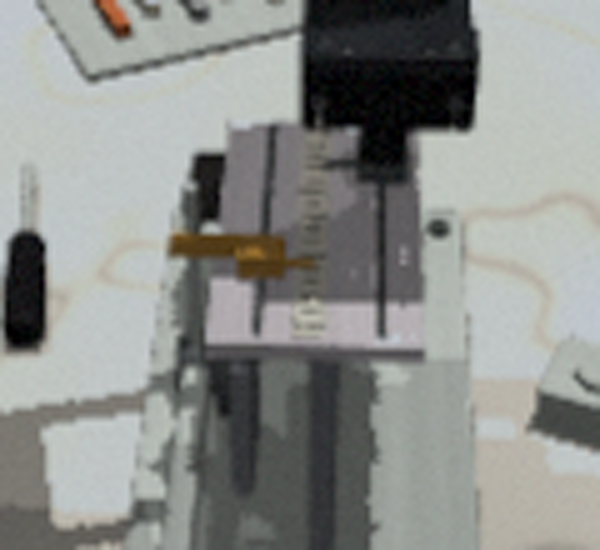

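Emit:
{"name": "carry_out", "arguments": {
  "moves": [
    [0,0,-0.1,0,0,0,0],
    [0,-0.5,-0.1,0,0,0,0],
    [0,-1.5,-0.1,0,0,0,0],
    [0,-2.5,-0.1,0,0,0,0],
    [0,-3.5,-0.1,0,0,0,0],
    [0,-4.5,-0.1,0,0,0,0],
    [0,-5.5,-0.1,0,0,0,0],
    [0,-6.5,-0.1,0,0,0,0],
    [0,-7.2,-0.1,0,0,0,0],
    [0,-7.6,-0.1,0,0,0,0],
    [0,-7.9,-0.1,0,0,0,0],
    [0,-7.9,-0.1,0,0,0,0],
    [0,-7.9,-0.1,0,0,0,0]
  ]
}}

```text
time: 19.25
position: [0.613, -0.0035, 0.205]
tool_rot: [0.568, 0.421, -0.421, -0.568]
ft_force: [2.4, -2.8, -8.6]
grip_width: 0.0116
```

Run:
```python
from h import *
im=robot.camera("side")[:,:,::-1]; cv2.imwrite("pics/side6.png",im); cv2.imwrite("pics/s6.png",cv2.resize(im[130:240,200:320],None,fx=5,fy=5,interpolation=cv2.INTER_CUBIC))
o=robot.get_obs();print(o["position"],o["grip_width"],loc(o["position"]),o["ft_force"])
rptr("side",im,-29); index("side",im,-28.5)
```

```text
[ 0.61302649 -0.00345961  0.20505011] 0.011629598203244966 [ 35.95187629 -30.09147254 205.05011268] [ 3.19919485 -3.5467323  -8.69656274]
side rider ptr y -27.87 w 160.0
side idx ptr y -28.8 w 53.0
side idx fin 54 [ 35.52 -28.06 201.  ] -37.7 -18.4
```

View pics/s6.png

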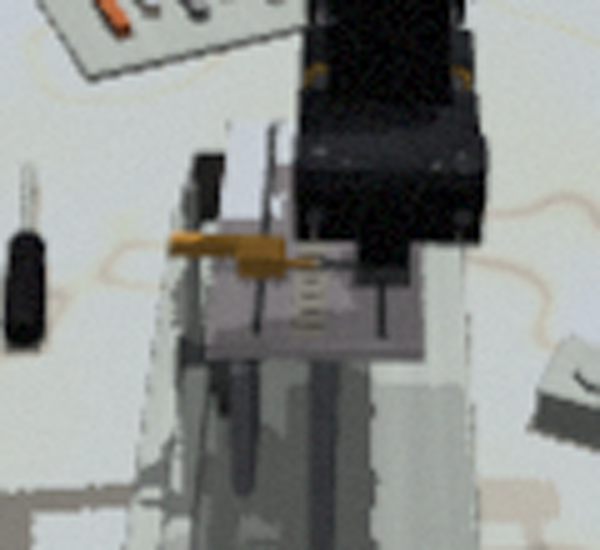

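Emit:
{"name": "carry_out", "arguments": {
  "moves": [
    [0,0,0.07,0,0,0,0],
    [0,0,0.07,0,0,0,0],
    [0.3,0,0.07,0,0,0,0],
    [0.3,0,0.07,0,0,0,0],
    [0.3,0,0.07,0,0,0,0],
    [0.3,0,0.07,0,0,0,0],
    [0.3,0,-2,0,0,0,0],
    [0.3,0,-5,0,0,0,0],
    [0.3,0,-9,0,0,0,0],
    [0.3,12,-10,0,0,0,0],
    [0.3,20,-10,0,0,0,0],
    [0.3,25,-10,0,0,0,0],
    [0.3,25,-10,0,0,0,0],
    [0.3,25,-10,0,0,0,0],
    [0.3,25,-10,0,0,0,0],
    [0.3,25,-10,0,0,0,0],
    [0.3,25,-10,0,0,0,0]
  ]
}}

```text
time: 21.0
position: [0.6857, 0.2353, 0.3056]
tool_rot: [-0.568, -0.421, 0.42, 0.568]
ft_force: [0.0, -0.6, -0.4]
grip_width: 0.026
```

Run:
```python
from h import *
for n in("top","side"):
    im=robot.camera(n)[:,:,::-1]; cv2.imwrite(f"pics/{n}7.png",im)
    y0=-29
    rptr(n,im,y0); index(n,im,y0)
    r=(120,230,180,310) if n=="top" else (130,270,200,320)
    cv2.imwrite(f"pics/{n}7z.png",cv2.resize(im[r[0]:r[1],r[2]:r[3]],None,fx=4,fy=4,interpolation=cv2.INTER_CUBIC))
o=robot.get_obs();print(o["position"],o["grip_width"],o["time"],o["ft_force"])
```

```text
top rider ptr y -30.17 w 390.0
top idx ptr y -29.94 w 438.0
top idx fin 31 [ 35.39 -32.67 201.  ] -39.5 -18.9
side rider ptr y -27.7 w 274.0
side idx ptr y -29.27 w 158.0
side idx fin 21 [ 37.34 -33.28 201.  ] -37.6 -18.6
[0.68599058 0.23451108 0.30601   ] 0.02588941153105437 21.1 [ 0.62095615 -0.39018382 -0.13628454]
```

View pics/top7z.png

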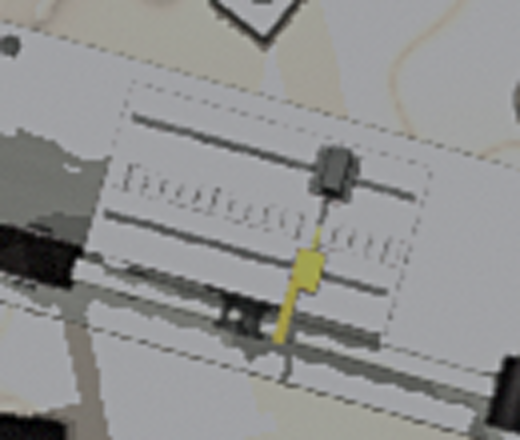

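View pics/side7z.png

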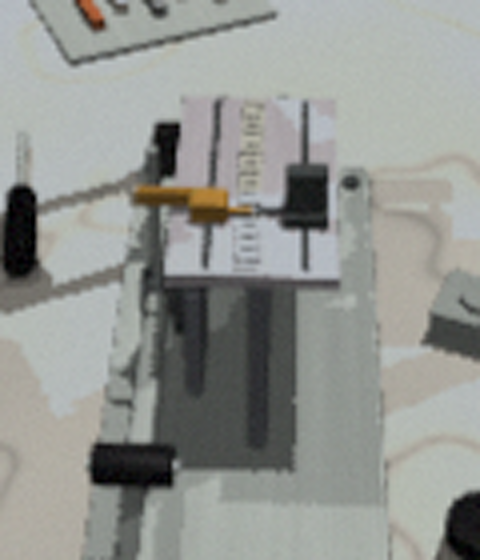

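```bash
python3 -c "
from rig import robot
print(robot.hand_in())"
```

```text
the job is handed in; nothing more can be done
None
```

I pressed the roller foot with shut fingers and held it at about 12 N for 1.3 s. Corrected for the no-load reading, the vertical force averaged 11.9 N, or about 12.1 N with the sideways part. The noisy force readings never neared 14 N. I then raised the arm at about 20 mm/s until the foot was back on its stop, and the rider stayed about 17.5 mm further to -y. Next I pinched the index fin, slid it 79 mm to -y, released it, moved the gripper clear and handed the job in at about 21 s.

Last checks, with positions along the scale:

| Camera | Rider pointer (mm) | Index pointer (mm) | Difference (mm) |
|---|---|---|---|
| Top | -30.2 | -29.9 | 0.2 |
| Side | -27.7 | -29.3 | 1.6 |

- **Alignment:** The two views disagree by almost 2 mm on the difference, but both are within the 3 mm limit. I trust the top view more, because the side view's pixels are coarser there.
- **Rest of the scene:** The foot was back at its resting position in the pictures and the robot was touching nothing. The rider's position did not change between the press and the end, and I saw no sign that the things lying around had moved.
- **Vertical pull:** While sliding, the grip pulled up on the index with about 9 N. I took most of that off before opening the fingers.

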